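Centre and hold an eyepiece in a self-centring lens vise

TASK

Get the spare eyepiece ready for servicing: draw the lens vise's jaws fully apart by the thumb plate, gently stand the eyepiece upright on the small white seat and let go of it. Then push the thumb plate in until both jaws have closed on the eyepiece, so that it sits centred with nothing overhanging the seat and stays held when you let go; close by feel, since a hard squeeze would distort the lens cell. Leave the small things round about where they are.

Things in the scene. Friction and masses are not known exactly. Their poses are not given: they have to be found in the camera images.
- spare_eyepiece: Loose black microscope eyepiece, 48 mm across, 55 mm tall, about 0.11 kg, upright on its narrow tube on the worktop, in front of the vise. Origin at the centre of its foot (flat, 28 mm across), z up. It widens from the foot to 44 mm across at z = 24 mm and is 48 mm across from z = 43 to 50 mm; round, so its yaw does not matter.
- lens_vise: Low grey vise, fixed: base 80 (x) by 164 (y) mm, up to 40 mm high; origin under its centre on the worktop, z up, y along its guide rods. Two V jaws face each other along y; a rack and pinion keeps them equally far from the centre. They slide with a steady drag of about 6 N in all at the thumb plate, have no spring, and stay where they are left.
- seat: The small round platform in the middle of the vise: slippery white disc of 34 mm diameter on a short neck, fixed; its flat top is 42 mm over the worktop and 19 mm over this origin.
- seat_top (a point): Centre of the seat's flat top.
- jaw_left: V jaw on the vise's +y side, axes parallel to the vise's. Origin at the root of its 90 degree V: in the vise's frame x = 0, z = 42 mm, y = 46 mm fully apart (end stop) to 25 mm fully in. The V's slippery white faces point to -y, reach 21 mm to either side and stand 38 to 52 mm above the origin. They touch the centred eyepiece at y of about 34 mm.
- jaw_right: The same V jaw on the -y side, turned half round, coupled to the left one, without a plate. Once both touch, push beyond the drag is shared equally: 12 to 17 N in all at the plate makes each jaw keep 3 N on the eyepiece when the plate is let go; 8 N from one jaw (22 N at the plate) is too much for the lens cell.
- thumb_plate (a point): Point in the upright aluminium thumb plate behind the left jaw, 10 mm below its top edge, mid-thickness. The plate is 30 mm wide (x), 8 mm thick (y); the top 24 mm stand clear of the jaw (top edge 118 mm over the worktop). Push its outer face towards the seat (-y) to close the jaws, its inner face outwards (+y) to open them.
- vial: Bystander: glass sample vial with a white cap, 27 mm across, 56 mm tall, standing.
- screwdriver: Bystander: precision screwdriver, 130 mm long, lying.
- tape_roll: Bystander: roll of black tape, 58 mm across, 19 mm high, lying.

How it is judged:
By the outcome, as a careful person would: the job done as asked, in the order asked, and still so for the second after the job is handed in, with the robot touching nothing.
It also fails if it takes over 64 s, if anything falls off the work surface, if the arm or the gripper's body presses on something with over 40 N, if the wrist force passes 120 N, or if a joint passes its speed limit or range.

ROBOT

A 6-joint arm with a two-finger parallel gripper is mounted at the origin on a cart in front of the work surface, level with it; the furniture and walls round the work are solid. World frame = base frame: x ahead of the robot, y to its left, z up, the work surface at z = 0. Lengths are in m, angles in rad, forces in N, time in s.
With the tool pointing down it reaches from about 0.3 to 0.95 m from the base axis. Payload 3.1 kg.
Tool frame: the origin (TCP) lies on the centre line of the jaws, within the pads' length; the fingertips stand 22 mm ahead of it and the grasp point (between the pads) lies 3 mm ahead of it (bot.tip_extent is the z of the fingertips in the tool frame, in m); z points along the fingers, y is the line along which they close (so a half turn about z gives the same grasp; the last joint's range is limited). The gripper opens to 85 mm and grips with 20 to 120 N. Pads are 22 mm wide; open, the fingers measure 114 mm over their backs; the gripper's body (76 mm by 85 mm) begins 54 mm behind the grasp point. The pads swing forward as they close: fully open they stand 13 mm farther back than shut.
Start: joints at [1.229, 0.308, 1.634, -0, 1.2, -0.07], TCP at [0.168, 0.602, 0.253] pointing down, gripper open.
Joint ranges: [-3.06, 3.06], [-0.79, 1.96], [0.05, 2.63], [-1.19, 4.34], [0.05, 2.64], [-2.94, 2.94]. Speed limits (rad/s): [2.79, 2.79, 3.14, 3.14, 3.14, 3.14].

INTERFACE

Orientations are given as [roll, pitch, yaw] about the fixed x, y, z axes, in that order (R = Rz(yaw) Ry(pitch) Rx(roll)).
In Python, from workcell import get_state, optics, job, bot gives the robot as it stands. The module is installed in compiled form; this text tells all that it offers.
- The arm moves only by the tool arm_command, never from a script. Its argument "plan" is one flat list of numbers, 7 for each row, row after row: the turn, a rotation vector about the world's x, y, z in rad, then the shift along the world's x, y, z in mm, then the closure, from 0 (fully open) to 1 (shut). In form: [rx, ry, rz, x, y, z, jaw, rx, ry, rz, x, y, z, jaw, ...]. A call has 1 to 12 rows; each row shifts and turns the commanded pose from where the row before left it; what a row does not reach is not made up. A row lasts 1/10 s, in which the tool goes at most 50 mm and 8.59 degrees, less where a joint would pass 70% of its speed; a pose out of reach is approached as far as the arm can. A call with a gripper value outside its range is refused whole. The fingers move at their own pace and stop on an object; the grip force is fixed at half the most. Time passes only in rows, so rows that do not move let the fingers close. It gives the time, the measured TCP pose, the force, the opening and the grip force at its end, in the units of the state.
- get_state(): the state, without advancing time (a new reading comes with each control period).
- optics.camera(name): name is "scene" or "top" or "wrist"; returns (picture, depth): 420x560x3 uint8, blue, green, red; 420x560 float32, m along the optical axis (not along the pixel's ray), 0 where there is no reading.
- optics.get_calibration(name): a dict with "camera_matrix" (3x3 intrinsics, pixels), "position" and "orientation" of the camera in the world; the wrist camera has in their place "T_tool_cam" (4x4, takes a point from camera to tool coordinates, whose origin is the TCP and whose axes are the flange's). Camera axes: x right, y down, z forward; pixel columns grow to the right and rows downward; lengths in m; the calibration is good to about 2 mm. The wrist camera is an equidistant fisheye: a pixel r from the principal point sees the ray r / f radians off the axis. A picture is of the moment at which its call begins: read the wrist's pose just before it. get_calibration takes no time and is no camera call.
- job.hand_in(): hands the job in; it is judged then, once.
The state is a dict: "time": time; "q": joint angles; "joint_vel": joint speeds; "tau": joint torques, N m; "tool_pos": TCP position; "ee_rot": TCP orientation; "wrist_force": force on the tool from outside, world axes, zero at the start; "wrist_torque": the same for the moment, N m; "opening": finger opening in m; "gripper_force": force on a finger pad.
Only numpy, scipy, OpenCV 4.12 (cv2) and the standard library are available. Lean on these libraries where they do the work, as an engineer would, in place of code of your own. Each camera call takes 0.05 s, during which the arm holds its last target. There are 200 camera calls.

## Working session

There is one attempt and no reset: what is moved stays moved. The work goes in short steps, Python scripts to look and compute and a tool call to move; the robot and the scene stay as the last step left them, time stands still between calls to the robot, and variables do not carry over. Pictures are saved under pics/ and viewed, at most 10 in all, crops included, and the job is handed in when it is done.

Besides the shell and the picture viewer there is one more tool, called after ">>>" by a JSON object that holds its "fn" and its "kwargs". arm_command: Moves the arm, as the interface text tells. Its arguments: {"type":"object","properties":{"plan":{"type":"array","items":{"type":"number"}}},"required":["plan"]}

```bash
mkdir -p pics; python3 - <<'E'
from workcell import get_state, optics, job, bot
import cv2,numpy as np
s=get_state();print({k:np.round(v,3).tolist() for k,v in s.items()},bot.tip_extent)
for n in("scene","top"):
    p,d=optics.camera(n);cv2.imwrite(f"pics/{n}0.png",p);np.savez(f"{n}0.npz",p=p,d=d)
    print(n,optics.get_calibration(n))
print(optics.get_calibration("wrist"))
E
```

```text
{'time': 0.0, 'q': [1.229, 0.309, 1.635, 0.0, 1.2, -0.07], 'joint_vel': [-0.001, -0.002, 0.002, -0.001, 0.003, 0.0], 'tau': [0.001, -41.527, -27.666, -0.0, 0.011, 0.0], 'tool_pos': [0.168, 0.601, 0.252], 'ee_rot': [-3.139, -0.0, 2.87], 'wrist_force': [-0.635, 1.283, 0.084], 'wrist_torque': [0.016, 0.009, -0.015], 'gripper_force': 0.0, 'opening': 0.086} 0.022
scene {'camera_matrix': array([[452.60987462,   0.        , 281.3615058 ],
       [  0.        , 452.60987462, 219.95642665],
       [  0.        ,   0.        ,   1.        ]]), 'position': array([ 0.21952355, -0.85786104,  0.72141286]), 'orientation': array([-2.40577124, -0.0202796 , -0.39316324])}
top {'camera_matrix': array([[481.16635082,   0.        , 276.27572554],
       [  0.        , 481.16635082, 207.72757224],
       [  0.        ,   0.        ,   1.        ]]), 'position': array([ 0.30703476, -0.32711623,  0.91727443]), 'orientation': array([-2.93157116e+00, -1.42299838e-03, -1.50248096e+00])}
{'camera_matrix': array([[325.1922621 ,   0.        , 282.60758449],
       [  0.        , 325.1922621 , 211.51403409],
       [  0.        ,   0.        ,   1.        ]]), 'T_tool_cam': array([[ 2.67814058e-04, -9.55415890e-01, -2.95263281e-01,
         7.36145487e-02],
       [ 9.99999913e-01,  3.50387999e-04, -2.26754329e-04,
        -4.53858964e-04],
       [ 3.20101399e-04, -2.95263194e-01,  9.55415901e-01,
        -1.21976564e-01],
       [ 0.00000000e+00,  0.00000000e+00,  0.00000000e+00,
         1.00000000e+00]])}
```

View pics/scene0.png

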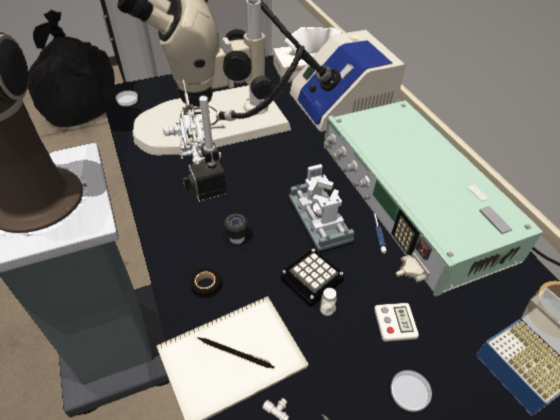

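View pics/top0.png

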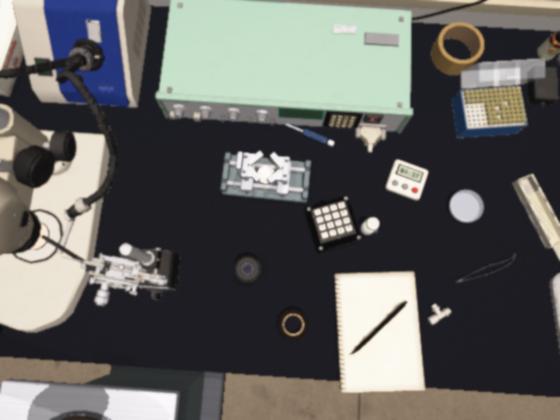

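The scene view shows the grey vise around (322,205), the eyepiece at (236,225), and the tape roll, vial and screwdriver near it. The microscope stand is at top left. In the top view the vise is at (266,176) and the eyepiece at (247,268), and the microscope and a manipulator lie on the +y side.

```bash
cat > h.py <<'E'
import numpy as np,cv2
from scipy.spatial.transform import Rotation as R
from workcell import get_state, optics, job, bot
def cal(n):
    c=optics.get_calibration(n);K=c["camera_matrix"]
    if n!="wrist": return K,R.from_euler('xyz',c["orientation"]).as_matrix(),c["position"]
    s=get_state();Rt=R.from_euler('xyz',s["ee_rot"]).as_matrix();T=c["T_tool_cam"]
    return K,Rt@T[:3,:3],Rt@T[:3,3]+s["tool_pos"]
def rays(n,uv,K):
    uv=np.atleast_2d(np.asarray(uv,float));x=(uv-K[:2,2])/K[0,0]
    if n!="wrist": return np.c_[x,np.ones(len(x))]
    r=np.linalg.norm(x,axis=1)+1e-12
    return np.c_[x*(np.sin(r)/r)[:,None],np.cos(r)]
def plane(n,uv,z,C=None):
    K,Rm,t=C or cal(n);d=rays(n,uv,K)@Rm.T
    return t+d*((z-t[2])/d[:,2])[:,None]
def cloud(n,d,C=None):
    K,Rm,t=C or cal(n);h,w=d.shape
    u,v=np.meshgrid(np.arange(w),np.arange(h))
    r=rays(n,np.c_[u.ravel(),v.ravel()],K);r=r/r[:,2:]
    P=(r*d.ravel()[:,None])@Rm.T+t
    P[d.ravel()==0]=np.nan
    return P.reshape(h,w,3)
def tri(views):
    # views: list of (n,uv,C): least squares ray crossing
    A=np.zeros((3,3));b=np.zeros(3)
    for n,uv,C in views:
        K,Rm,t=C;d=(rays(n,uv,K)@Rm.T)[0];d/=np.linalg.norm(d);M=np.eye(3)-np.outer(d,d);A+=M;b+=M@t
    return np.linalg.solve(A,b)
E
python3 - <<'E'
from h import *
for n,pts in(("top",dict(eye=(247,268),vise=(266,176),seat=(265,174),vial=(370,226),tape=(292,324),scr=(315,135),manip=(140,268),manip2=(170,268),lampL=(35,145),base=(90,150),keypad=(333,222),genfront=(290,118))),("scene",dict(eye=(236,222),vise=(322,205),vial=(328,300),manip=(205,120),head=(190,40),post=(255,20),lamp=(330,78)))):
    d=np.load(n+"0.npz")["d"];P=cloud(n,d)
    for k,(u,v) in pts.items(): print(n,k,np.round(P[v,u],3))
P=np.concatenate([cloud(n,np.load(n+"0.npz")["d"]).reshape(-1,3) for n in("top","scene")])
P=P[np.isfinite(P[:,0])]
g=np.full((16,26),-9.)
for x,y,z in P:
    i=int((x+.0)//.05);j=int((y+.7)//.05)
    if 0<=i<16 and 0<=j<26: g[i,j]=max(g[i,j],z)
print("cols y=-.7.. step .05; rows x")
for i in range(16): print("%.2f"%(i*.05),*["%3d"%(v*100) if v>-9 else "  ." for v in g[i]])
a=np.load("top0.npz")["p"][135:215,205:325];b=np.load("scene0.npz")["p"][155:255,280:370]
a=cv2.resize(a,None,fx=4.5,fy=4.5,interpolation=3);b=cv2.resize(b,None,fx=2.8,fy=3.6,interpolation=3)
o=np.zeros((360,800,3),np.uint8);o[:,:540]=a;o[:,540:792]=b;cv2.imwrite("pics/c1.png",o)
E
```

```text
top eye [ 0.377 -0.271  0.055]
top vise [ 0.553 -0.292  0.041]
top seat [ 0.556 -0.29   0.043]
top vial [ 0.468 -0.488  0.057]
top tape [ 0.284 -0.359  0.002]
top scr [ 0.653 -0.382  0.01 ]
top manip [ 0.357 -0.112  0.166]
top manip2 [ 0.367 -0.136  0.065]
top lampL [0.535 0.068 0.198]
top base [0.586 0.053 0.028]
top keypad [ 0.476 -0.424  0.027]
top genfront [ 0.671 -0.33   0.044]
scene eye [ 0.379 -0.275  0.052]
scene vise [ 0.538 -0.33   0.093]
scene vial [ 0.469 -0.502  0.048]
scene manip [ 0.375 -0.118  0.191]
scene head [0.4   0.049 0.272]
scene post [0.563 0.101 0.267]
scene lamp [0.735 0.036 0.123]
cols y=-.7.. step .05; rows x
0.00 -74 -74 -74 -74 -75 -75 -74 -75 -74 -74   0   1  29  26   .   .   0   0   . -75 -74 -75 -74 -75 -74 -74
0.05 -75 -74 -74 -74 -74 -74 -74 -75 -75 -74   0   0  35  36  36   1   0   0 -74 -74 -74 -74 -74 -75 -74 -75
0.10   .   .   .   .   .   .   .   . -74 -74   0   0   0   1   1   0   0   0 -75 -74 -74 -74 -74 -75 -75 -74
0.15   0   1   1   1   1   1   0   0   0   0   0   0   0   0   0   0   0   0   0   0   0   0   0 -75 -75 -75
0.20   0   0   1   
[... 588 characters left out ...]
17  30  31  30   3   0   .   .   .   .   .   .
0.50   1   1   2   1   2   3   4   9  11  11   0   0  16  17  21  22  30  22   3   0   .  21   .   .   .   .
0.55   1   1   2   2   0   0   4   9  11  12   0   0   0  21  15  30  30  21   3   0   0   .   .   .   .   .
0.60   0   0   2   3   4   1   1   0   0   0   0   0   0  23  23  21  25  26   0   .   .   .   .   .   .   .
0.65   5   0  10  10  10  11  10  11  11  11  10  11  10   6  20  22  22   5   5   5   0   0   .   .   .   .
0.70  13   0   5  10  10  10  10  10  10  10  10  10  10  11  16  16  11  11   5   8  10   5   0   .   .   .
0.75  14   0   7  10  10  10  10  10  10  10  10  10  10  15  16  16  16  15   5   8  12   5   .   .   .   .
```

View pics/c1.png

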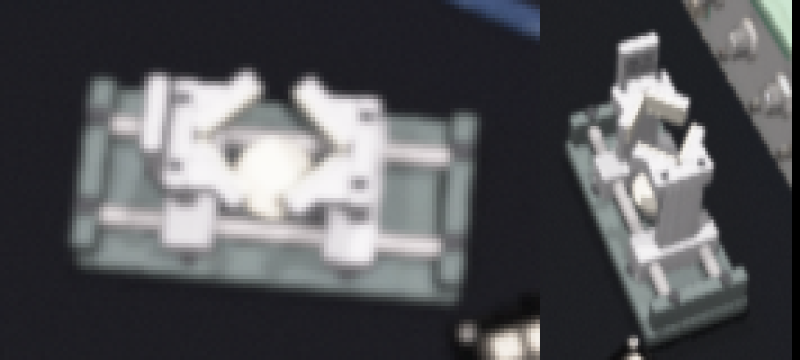

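The crop shows the plate bar at (155,110), behind the left V jaw on the world +y side. The white seat is at (268,165) and the jaws are partly closed. I'll check clearance for the swing and estimate the vise yaw.

```bash
python3 - <<'E'
from h import *
for n in("top","scene"):
    P=cloud(n,np.load(n+"0.npz")["d"]).reshape(-1,3);P=P[np.isfinite(P[:,0])]
    Q=P[(P[:,2]>.28)&(P[:,0]>0.12)];print(n,len(Q),Q.min(0),Q.max(0))
    # vise: colour free, by depth: points 5..130mm in the box
    V=P[(abs(P[:,0]-.55)<.09)&(abs(P[:,1]+.29)<.14)]
    B=V[(V[:,2]>.005)&(V[:,2]<.04)]
    r=cv2.minAreaRect((B[:,:2]*1000).astype(np.float32));print(" base",r)
    T=V[V[:,2]>.098];print(" plate",T.mean(0),T.min(0),T.max(0),len(T))
    r=cv2.minAreaRect((T[:,:2]*1000).astype(np.float32));print(r)
    J=V[(V[:,2]>.078)&(V[:,2]<.098)];print(" jaws",J.mean(0),J.min(0),J.max(0),len(J))
    E=P[(abs(P[:,0]-.378)<.04)&(abs(P[:,1]+.272)<.04)&(P[:,2]>.04)];print(" eye",(E.min(0)+E.max(0))/2,E.max(0)-E.min(0),E[:,2].max())
# base corners/top edge in top image
for uv in((75+0,262),(462,300),(95,75),(478,115)): 
    p=(205+uv[0]/4.5,135+uv[1]/4.5);print(np.round(plane("top",p,.02),4))
print("seat",plane("top",(205+268/4.5,135+168/4.5),.042))
E
```

```text
top 185 [0.38941999 0.04373243 0.28001578] [0.4428259  0.05904111 0.29295446]
 base ((549.8682250976562, -291.7291259765625), (276.8309326171875, 178.97064208984375), 89.84169006347656)
 plate [ 0.55660652 -0.25035503  0.11402472] [ 0.53837941 -0.31502606  0.09810275] [ 0.57690879 -0.24233888  0.12244009] 111
((558.8618774414062, -278.41314697265625), (72.16617584228516, 38.3284912109375), 87.77482604980469)
 jaws [ 0.55512099 -0.29069411  0.09310216] [ 0.52854292 -0.33318166  0.08043979] [ 0.58422116 -0.24288513  0.09783025] 795
 eye [ 0.3776372  -0.27168095  0.05106498] [0.04692994 0.04616785 0.01506407] 0.05859701842206566
scene 10525 [ 0.27640315 -0.41429492  0.28000224] [0.94616137 0.18630476 0.42244802]
 base ((541.7618408203125, -317.3463134765625), (179.7813720703125, 220.1322021484375), 4.507114410400391)
 plate [ 0.55813702 -0.25009985  0.11084459] [ 0.54386921 -0.31904938  0.09800553] [ 0.57418708 -0.24387389  0.12068591] 137
((561.3168334960938, -280.63677978515625), (30.323265075683594, 74.90270233154297), 3.9765465259552)
 jaws [ 0.55613124 -0.29589154  0.09154928] [ 0.52979419 -0.33543386  0.0780444 ] [ 0.58506313 -0.2433279   0.09787704] 688
 eye [ 0.37783627 -0.27485421  0.04919546] [0.0478682  0.04648648 0.01816958] 0.05828025160629102
[[ 0.5191 -0.2089  0.02  ]]
[[ 0.5139 -0.3744  0.02  ]]
[[ 0.603  -0.2098  0.02  ]]
[[ 0.5963 -0.3768  0.02  ]]
seat [[ 0.55996466 -0.28886166  0.042     ]]
```

>>> {"fn": "arm_command", "kwargs": {"plan": [0,0,0,-4,-20,35,0,0,0,0,-4,-20,35,0,0,0,0,-4,-20,35,0,0,0,0,-4,-20,35,0,0,0,0,-4,-20,35,0,0,0,0,-4,-20,35,0,0,0,0,-4,-20,35,0,0,0,0,-4,-20,35,0,0,0,0,-4,-20,35,0,0,0,0,-4,-20,35,0]}}

```text
time: 1.1
tool_pos: [0.1275, 0.4009, 0.6042]
ee_rot: [-3.141, -0.0, 2.87]
wrist_force: [0.4, 1.0, -0.2]
opening: 0.0856
gripper_force: 0.0
```

>>> {"fn": "arm_command", "kwargs": {"plan": [0,0,-0.089,29,-31,0,0,0,0,-0.089,29,-31,0,0,0,0,-0.089,29,-31,0,0,0,0,-0.089,29,-31,0,0,0,0,-0.089,29,-31,0,0,0,0,-0.089,29,-31,0,0,0,0,-0.089,29,-31,0,0,0,0,-0.089,29,-31,0,0,0,0,-0.089,2,-43,0,0,0,0,-0.089,2,-43,0,0,0,0,-0.089,2,-43,0,0,0,0,-0.089,2,-43,0,0]}}

```text
time: 2.3
tool_pos: [0.3674, -0.0196, 0.6029]
ee_rot: [-3.141, -0.0, 1.798]
wrist_force: [0.2, 0.8, 0.5]
opening: 0.0853
gripper_force: 0.0
```

>>> {"fn": "arm_command", "kwargs": {"plan": [0,0,-0.088,16,-29,-30,1,0,0,-0.088,16,-29,-30,1,0,0,-0.088,16,-29,-30,1,0,0,0,16,-29,-30,1,0,0,0,16,-29,-30,1,0,0,0,16,-29,-30,1,0,0,0,16,-29,-30,1,0,0,0,16,-29,-30,1,0,0,0,0,0,0,1,0,0,0,0,0,0,1]}}

```text
time: 3.3
tool_pos: [0.4951, -0.2498, 0.3614]
ee_rot: [-3.138, -0.003, 1.537]
wrist_force: [-0.1, 0.2, 0.0]
opening: 0.0004
gripper_force: 0.0
```

```bash
python3 - <<'E'
from h import *
import pickle
C=cal("wrist");p,d=optics.camera("wrist");cv2.imwrite("pics/w1.png",p);pickle.dump((p,d,C),open("w1.pkl","wb"))
s=get_state();print(s["tool_pos"],s["ee_rot"],s["q"],s["opening"])
E
```

```text
[ 0.49564271 -0.24958102  0.36330274] [-3.14087442e+00 -9.54729032e-04  1.53756830e+00] [-5.45208359e-01  9.04502037e-02  1.67103699e+00  4.89207918e-04
  1.38119935e+00 -5.12073137e-01] -0.00017142563104146475
```

View pics/w1.png

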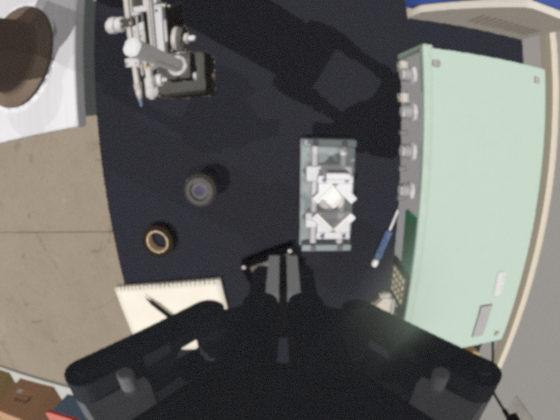

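The wrist view has image right = +x and image up = +y. The eyepiece is at (200,190), the vise at (328,195), the seat at (333,197), and the plate near (338,175).

```bash
python3 - <<'E'
from h import *
import pickle
p,d,C=pickle.load(open("w1.pkl","rb"));P=cloud("wrist",d,C)
def blob(m):
    n,l,st,c=cv2.connectedComponentsWithStats(m.astype(np.uint8));return n,l,st,c
X,Y,Z=P[...,0],P[...,1],P[...,2]
V=(abs(X-.556)<.07)&(abs(Y+.29)<.11)
for lo,hi,n in((.10,.13,"plate"),(.084,.099,"jaws"),(.015,.045,"base")):
    m=V&(Z>lo)&(Z<hi);Q=P[m];print(n,m.sum(),Q.mean(0).round(4),Q.min(0).round(4),Q.max(0).round(4),np.median(Q[:,2]).round(4))
    print("  rect",cv2.minAreaRect((Q[:,:2]*1000).astype(np.float32)))
# eyepiece rim
m=(abs(X-.378)<.04)&(abs(Y+.272)<.04)&(Z>.035)
vs,us=np.nonzero(m);(cu,cv),r=cv2.minEnclosingCircle(np.c_[us,vs].astype(np.float32));print("eye px",cu,cv,r,"median z",np.median(Z[m]),(P[m].min(0)+P[m].max(0))/2,P[m].max(0)-P[m].min(0))
print("eye plane .05",plane("wrist",(cu,cv),.05,C))
t=np.load("top0.npz");Pt=cloud("top",t["d"]);m=(abs(Pt[...,0]-.378)<.04)&(abs(Pt[...,1]+.272)<.04)&(Pt[...,2]>.035)
vs,us=np.nonzero(m);(tu,tv),r=cv2.minEnclosingCircle(np.c_[us,vs].astype(np.float32))
print("top px",tu,tv,r,plane("top",(tu,tv),.05),"tri",tri([("wrist",(cu,cv),C),("top",(tu,tv),cal("top"))]))
# seat: brightest yellowish-white
h=p[140:250,300:360].astype(int);o=[cv2.resize(p[135:255,295:365],None,fx=5,fy=5,interpolation=cv2.INTER_CUBIC)]
cv2.imwrite("pics/w1c.png",o[0])
E
```

```text
plate 235 [ 0.5598 -0.2461  0.1167] [ 0.5455 -0.252   0.1003] [ 0.5752 -0.2418  0.1229] 0.1187
  rect ((560.4043579101562, -246.79522705078125), (8.811349868774414, 29.61785316467285), 85.56947326660156)
jaws 1436 [ 0.5575 -0.292   0.0946] [ 0.5304 -0.3336  0.084 ] [ 0.5872 -0.2427  0.0988] 0.0952
  rect ((558.8435668945312, -288.1155700683594), (89.7650146484375, 55.94623947143555), 87.64324188232422)
base 4336 [ 0.5509 -0.2872  0.0311] [ 0.4871 -0.3991  0.0151] [ 0.6003 -0.2087  0.045 ] 0.0331
  rect ((544.282470703125, -304.5209655761719), (191.02395629882812, 108.88062286376953), 87.98699188232422)
eye px 200.32000732421875 188.95199584960938 17.440765380859375 median z 0.0537767379462189 [ 0.37872475 -0.27238599  0.04657941] [0.0482197  0.04746529 0.02311325]
eye plane .05 [[ 0.37988993 -0.27159446  0.05      ]]
top px 247.42308044433594 268.4230651855469 13.435580253601074 [[ 0.37690313 -0.27167468  0.05      ]] tri [ 0.37788659 -0.27204412  0.04477057]
```

View pics/w1c.png

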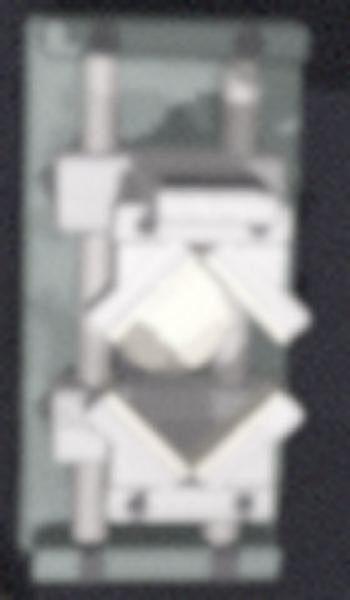

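```bash
python3 - <<'E'
from h import *
import pickle
p,d,C=pickle.load(open("w1.pkl","rb"))
px=lambda a,b:(295+(a-2)/5,135+(b-2)/5)
L=plane("wrist",px(197,248),.094,C)[0];Rr=plane("wrist",px(192,470),.094,C)[0]
print(L,Rr,(L+Rr)/2,np.linalg.norm(L-Rr)/2,(L-Rr)[0]/(L-Rr)[1])
for c in((25,20),(308,28),(30,580),(280,580)):print(plane("wrist",px(*c),.035,C))
E
```

```text
[ 0.55888119 -0.26178594  0.094     ] [ 0.55822766 -0.31998097  0.094     ] [ 0.55855443 -0.29088346  0.094     ] 0.029099346944049805 0.011229984081601066
[[ 0.52039596 -0.209105    0.035     ]]
[[ 0.59964245 -0.21237363  0.035     ]]
[[ 0.51855505 -0.3753553   0.035     ]]
[[ 0.59523611 -0.37874532  0.035     ]]
```

>>> {"fn": "arm_command", "kwargs": {"plan": [0,0,0,13,-5,-40,1,0,0,0,13,-5,-40,1,0,0,0,13,-5,-40,1,0,0,0,13,-4,-40,1,0,0,0,13,0,-37,1,0,0,0,0,0,-20,1,0,0,0,0,0,0,1]}}

```text
time: 4.05
tool_pos: [0.5595, -0.2669, 0.1446]
ee_rot: [-3.137, -0.002, 1.539]
wrist_force: [-1.2, -0.5, 1.0]
opening: -0.0001
gripper_force: 0.0
```

>>> {"fn": "arm_command", "kwargs": {"plan": [0,0,0,0,0,-10,1,0,0,0,0,0,-10,1,0,0,0,0,2,0,1,0,0,0,0,2,0,1,0,0,0,0,2,0,1,0,0,0,0,2,0,1,0,0,0,0,2,0,1,0,0,0,0,2,0,1]}}

```text
time: 4.85
tool_pos: [0.5613, -0.2594, 0.1271]
ee_rot: [3.14, 0.005, 1.539]
wrist_force: [-0.3, -6.3, -0.3]
opening: 0.0001
gripper_force: 3.3
```

>>> {"fn": "arm_command", "kwargs": {"plan": [0,0,0,0,2,0,1,0,0,0,0,2,0,1,0,0,0,0,2,0,1,0,0,0,0,2,0,1,0,0,0,0,2,0,1,0,0,0,0,2,0,1]}}

```text
time: 5.45
tool_pos: [0.5616, -0.2476, 0.1271]
ee_rot: [3.139, 0.005, 1.538]
wrist_force: [0.0, -5.2, -0.3]
opening: -0.0
gripper_force: 3.3
```

>>> {"fn": "arm_command", "kwargs": {"plan": [0,0,0,0,1,0,1,0,0,0,0,1,0,1,0,0,0,0,1,0,1]}}

```text
time: 5.75
tool_pos: [0.5617, -0.2446, 0.1271]
ee_rot: [3.139, 0.005, 1.538]
wrist_force: [0.9, -6.0, -0.9]
opening: 0.0002
gripper_force: 3.1
```

>>> {"fn": "arm_command", "kwargs": {"plan": [0,0,0,0,1,0,1,0,0,0,0,1,0,1,0,0,0,0,0,0,1]}}

```text
time: 6.05
tool_pos: [0.5618, -0.2431, 0.1271]
ee_rot: [3.138, 0.006, 1.539]
wrist_force: [0.4, -7.3, -2.2]
opening: -0.0002
gripper_force: 3.8
```

>>> {"fn": "arm_command", "kwargs": {"plan": [0,0,0,0,1,0,1,0,0,0,0,1,0,1,0,0,0,0,0,0,1]}}

```text
time: 6.35
tool_pos: [0.5618, -0.2429, 0.1272]
ee_rot: [3.138, 0.01, 1.539]
wrist_force: [0.9, -12.1, -3.4]
opening: -0.0003
gripper_force: 6.0
```

>>> {"fn": "arm_command", "kwargs": {"plan": [0,0,0,0,1,0,1,0,0,0,0,0,0,1]}}

```text
time: 6.55
tool_pos: [0.5618, -0.2428, 0.1272]
ee_rot: [3.137, 0.011, 1.54]
wrist_force: [-0.5, -13.9, -4.6]
opening: -0.0004
gripper_force: 7.1
```

```bash
python3 - <<'E'
from h import *
import pickle
p,d,C=pickle.load(open("w1.pkl","rb"))
for n,P in(("w",cloud("wrist",d,C)),("t",cloud("top",np.load("top0.npz")["d"])),("s",cloud("scene",np.load("scene0.npz")["d"]))):
    P=P.reshape(-1,3);P=P[(P[:,0]>.2)&(P[:,0]<.5)&(P[:,1]>-.24)&(P[:,1]<-.05)]
    for lo,hi in((.03,.08),(.08,.12),(.12,.25)):
        Q=P[(P[:,2]>lo)&(P[:,2]<hi)]
        if len(Q): print(n,lo,"x",Q[:,0].min().round(3),Q[:,0].max().round(3),"ymin",np.sort(Q[:,1])[:3].round(3),Q[Q[:,1].argsort()[:3]].round(3).tolist())
E
```

```text
w 0.03 x 0.327 0.401 ymin [-0.141 -0.141 -0.141] [[0.387, -0.141, 0.059], [0.385, -0.141, 0.061], [0.386, -0.141, 0.059]]
w 0.08 x 0.339 0.399 ymin [-0.144 -0.144 -0.144] [[0.348, -0.144, 0.113], [0.347, -0.144, 0.113], [0.345, -0.144, 0.113]]
w 0.12 x 0.298 0.391 ymin [-0.154 -0.153 -0.153] [[0.347, -0.154, 0.149], [0.347, -0.153, 0.148], [0.347, -0.153, 0.149]]
t 0.03 x 0.312 0.399 ymin [-0.14 -0.14 -0.14] [[0.37, -0.14, 0.058], [0.394, -0.14, 0.062], [0.389, -0.14, 0.059]]
t 0.08 x 0.317 0.397 ymin [-0.143 -0.143 -0.143] [[0.34, -0.143, 0.113], [0.342, -0.143, 0.113], [0.344, -0.143, 0.112]]
t 0.12 x 0.296 0.386 ymin [-0.152 -0.152 -0.151] [[0.345, -0.152, 0.146], [0.344, -0.152, 0.145], [0.343, -0.151, 0.15]]
s 0.03 x 0.312 0.399 ymin [-0.143 -0.143 -0.143] [[0.39, -0.143, 0.062], [0.338, -0.143, 0.035], [0.373, -0.143, 0.052]]
s 0.08 x 0.319 0.398 ymin [-0.145 -0.145 -0.144] [[0.347, -0.145, 0.114], [0.345, -0.145, 0.114], [0.339, -0.144, 0.117]]
s 0.12 x 0.297 0.388 ymin [-0.152 -0.151 -0.15 ] [[0.345, -0.152, 0.148], [0.345, -0.151, 0.149], [0.344, -0.15, 0.152]]
```

>>> {"fn": "arm_command", "kwargs": {"plan": [0,0,0,0,-4,0,1,0,0,0,0,-6,0,1,0,0,0,0,0,40,1,0,0,0,-20,-3,45,0,0,0,0,-40,-4,10,0,0,0,0,-45,-4,0,0,0,0,0,-45,-4,0,0,0,0,0,-33,-3,0,0,0,0,0,0,0,0,0]}}

```text
time: 7.45
tool_pos: [0.374, -0.2637, 0.2206]
ee_rot: [-3.138, -0.002, 1.535]
wrist_force: [-0.3, 0.7, 0.3]
opening: 0.0847
gripper_force: 0.0
```

```bash
python3 - <<'E'
from h import *
import pickle
C=cal("wrist");p,d=optics.camera("wrist");cv2.imwrite("pics/w2.png",p);pickle.dump((p,d,C),open("w2.pkl","wb"))
s=get_state();print(s["tool_pos"],s["ee_rot"],s["wrist_force"])
P=cloud("wrist",d,C);X,Y,Z=P[...,0],P[...,1],P[...,2]
m=(abs(X-.378)<.04)&(abs(Y+.272)<.04)&(Z>.04)&(Z<.065)
print(m.sum(),(P[m].min(0)+P[m].max(0))/2,P[m].max(0)-P[m].min(0),P[m].mean(0))
E
```

```text
[ 0.37630669 -0.26435606  0.22121442] [-3.14145524e+00 -1.03860203e-03  1.53557617e+00] [ 1.38398223  0.42829337 -0.44585478]
2051 [ 0.37872773 -0.27250334  0.05126112] [0.0470135  0.04771195 0.01475962] [ 0.37863516 -0.27083815  0.05410851]
```

View pics/w2.png

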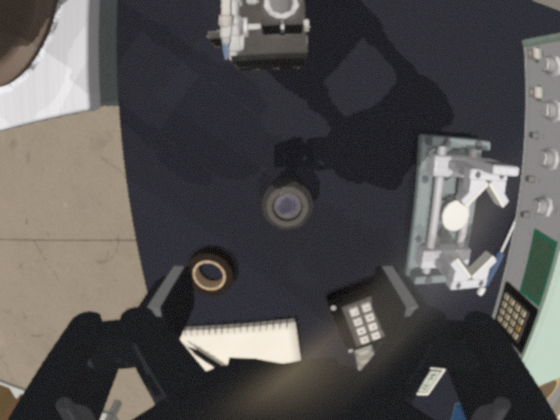

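The jaws now stand well apart. The eyepiece is at (287,205) and the seat at (455,217).

>>> {"fn": "arm_command", "kwargs": {"plan": [0,0,0,2,-8,-20,0,0,0,0,0,0,-40,0,0,0,0,0,0,-40,0,0,0,0,0,0,-40,0,0,0,0,0,0,-30,0,0,0,0,0,0,-5,0,0,0,0,0,0,0,0]}}

```text
time: 8.2
tool_pos: [0.3803, -0.2724, 0.0455]
ee_rot: [-3.14, -0.002, 1.538]
wrist_force: [1.2, -0.1, -0.1]
opening: 0.0856
gripper_force: 0.0
```

```bash
python3 - <<'E'
from h import *
import pickle
for f in("w2","w1"):
    p,d,C=pickle.load(open(f+".pkl","rb"))
    P=cloud("wrist",d,C);X,Y,Z=P[...,0],P[...,1],P[...,2]
    m=(np.hypot(X-.559,Y+.290)<.022)&(abs(Z-.042)<.008)&(p.min(2)>150)
    vs,us=np.nonzero(m);c,r=cv2.minEnclosingCircle(np.c_[us,vs].astype(np.float32));print(f,m.sum(),c,r,plane("wrist",c,.042,C),P[m].mean(0),np.median(Z[m]),(P[m].min(0)+P[m].max(0))/2,P[m].max(0)-P[m].min(0))
    m=(np.hypot(X-.559,Y+.290)<.08)&(Z>.08)&(Z<.097);Q=P[m];print("jaws extent",Q.min(0),Q.max(0))
E
```

```text
w2 676 (452.6851806640625, 212.90740966796875) 18.130186080932617 [[ 0.55557754 -0.28947651  0.042     ]] [ 0.55632072 -0.29163965  0.04272574] 0.04345307092037781 [ 0.55900947 -0.29147618  0.03989704] [0.04390113 0.03271952 0.0114529 ]
jaws extent [ 0.52923662 -0.35109772  0.08012066] [ 0.58671863 -0.22446428  0.09699605]
w1 335 (327.4615478515625, 195.0) 14.808549880981445 [[ 0.55757021 -0.2885775   0.042     ]] [ 0.56153864 -0.29425236  0.0423309 ] 0.04338140942935026 [ 0.55876742 -0.29242833  0.03977825] [0.04223362 0.03112436 0.0114592 ]
jaws extent [ 0.53043143 -0.33356585  0.08014985] [ 0.58716859 -0.24270414  0.09698597]
```

>>> {"fn": "arm_command", "kwargs": {"plan": [0,0,0,0,0,0,1,0,0,0,0,0,0,1,0,0,0,0,0,0,1,0,0,0,0,0,0,1,0,0,0,0,0,0,1,0,0,0,0,0,0,1]}}

```text
time: 8.8
tool_pos: [0.381, -0.274, 0.0483]
ee_rot: [3.139, 0.002, 1.538]
wrist_force: [-0.2, 0.8, 4.9]
opening: 0.0449
gripper_force: 60.2
```

```bash
python3 - <<'E'
from h import *
p,d=optics.camera("scene");a=cv2.resize(p[150:260,180:300],None,fx=4,fy=4,interpolation=2)
q,_=optics.camera("wrist");b=cv2.resize(q[150:330,200:370],(400,440))
cv2.imwrite("pics/g1.png",np.hstack([a,b][:1]+[b])[:,:800]);s=get_state();print(s["tool_pos"],s["ee_rot"],s["wrist_force"],s["wrist_torque"],s["opening"])
E
```

```text
[ 0.38098373 -0.27404394  0.04828638] [3.13886907e+00 2.19684122e-03 1.53760386e+00] [-1.93957823  0.15984218  4.41036685] [ 0.09934136  0.15127202 -0.01871404] 0.04484093389489016
```

View pics/g1.png

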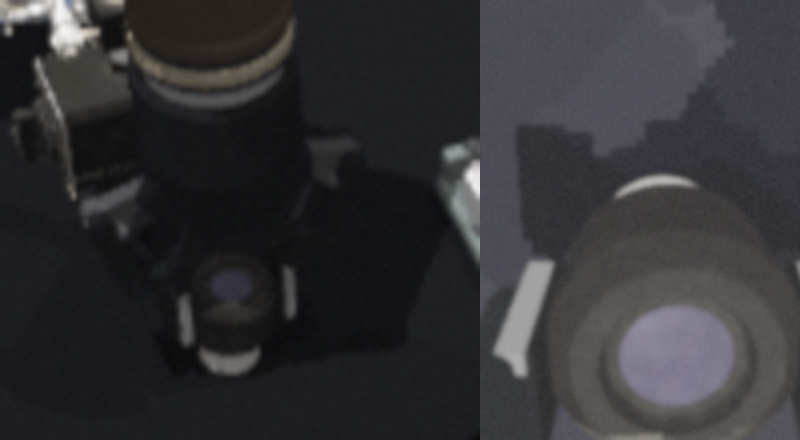

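The eyepiece sits upright between the pads, which bear on its barrel, and its foot shows at (230,360). I'll lift it a little and check.

>>> {"fn": "arm_command", "kwargs": {"plan": [0,0,0,0,0,5,1,0,0,0,0,0,10,1,0,0,0,0,0,15,1,0,0,0,0,0,0,1]}}

```text
time: 9.3
tool_pos: [0.3814, -0.2742, 0.0786]
ee_rot: [3.138, 0.003, 1.538]
wrist_force: [0.6, -1.1, -1.1]
opening: 0.0448
gripper_force: 61.4
```

```bash
python3 - <<'E'
from h import *
import pickle
C=cal("wrist");p,d=optics.camera("scene");a=cv2.resize(p[150:260,180:300],None,fx=4,fy=4,interpolation=2)
q,dw=optics.camera("wrist");b=cv2.resize(q[150:330,200:370],(400,440))
cv2.imwrite("pics/g2.png",np.hstack([a,b])[:,:800]);s=get_state();print(s["tool_pos"],s["ee_rot"],s["wrist_force"],s["wrist_torque"],s["opening"])
P=cloud("wrist",dw,C)[150:330,200:370].reshape(-1,3);t=s["tool_pos"];Q=P[(np.hypot(*(P[:,:2]-t[:2]).T)<.03)&(P[:,2]>t[2]-.01)&(P[:,2]<t[2]+.025)]
print(len(Q),(Q.min(0)+Q.max(0))/2-t,np.percentile(Q[:,2],[50,90,99])-t[2])
E
```

```text
[ 0.38021072 -0.27326974  0.07695583] [3.14024210e+00 1.08304868e-03 1.53780317e+00] [-0.21925017  0.06835213 -1.00037455] [-1.19565562e-01  3.93935905e-02 -2.38867177e-05] 0.04453387862478568
10771 [-0.0001963   0.00260134  0.00748686] [0.00817878 0.01373345 0.0222152 ]
```

View pics/g2.png

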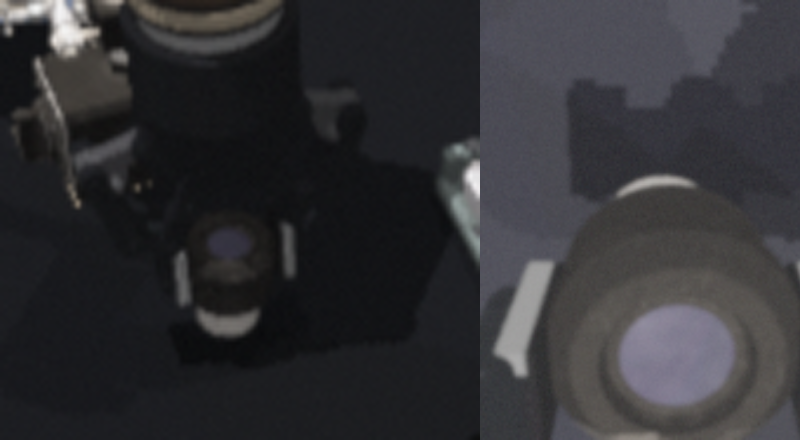

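The eyepiece is held upright, with its lens centre at wrist pixel ~(284,294). Next I'll go up and back, so that the wrist camera sees the seat unobstructed.

>>> {"fn": "arm_command", "kwargs": {"plan": [0,0,0,0,0,40,1,0,0,0,0,0,45,1,0,0,0,35,-15,35,1,0,0,0,36,-15,0,1,0,0,0,36,-15,0,1,0,0,0,36,-15,0,1,0,0,0,35,-15,0,1,0,0,0,0,0,0,1,0,0,0,0,0,0,1]}}

```text
time: 10.3
tool_pos: [0.5562, -0.3469, 0.1931]
ee_rot: [-3.138, -0.002, 1.538]
wrist_force: [0.1, -0.3, -2.2]
opening: 0.0448
gripper_force: 62.2
```

```bash
python3 - <<'E'
from h import *
import pickle
C=cal("wrist");s=get_state();q,dw=optics.camera("wrist");pickle.dump((q,dw,C),open("w3.pkl","wb"))
cv2.imwrite("pics/w3.png",q);print(s["tool_pos"],s["ee_rot"],s["opening"])
P=cloud("wrist",dw,C);t=s["tool_pos"]
# lens by colour (bluish purple) near image centre bottom
m=np.zeros(q.shape[:2],np.uint8);B=q.astype(int);m[250:340,240:330]=((B[...,0]-B[...,1]>12)&(B[...,0]>70))[250:340,240:330]
n,l,st,c=cv2.connectedComponentsWithStats(m);i=1+st[1:,4].argmax();print("lens",st[i],c[i],np.median(P[l==i],0)-t)
print("lens rel TCP at top z:",plane("wrist",c[i],t[2]+.005,C)-t)
E
```

```text
[ 0.55621619 -0.34694608  0.19312445] [-3.13849933e+00 -1.91688753e-03  1.53823706e+00] 0.04476308962856597
lens [ 260  276   48   39 1156] [281.6816609  295.13235294] [nan nan nan]
lens rel TCP at top z: [[0.00112314 0.00150411 0.005     ]]
```

View pics/w3.png

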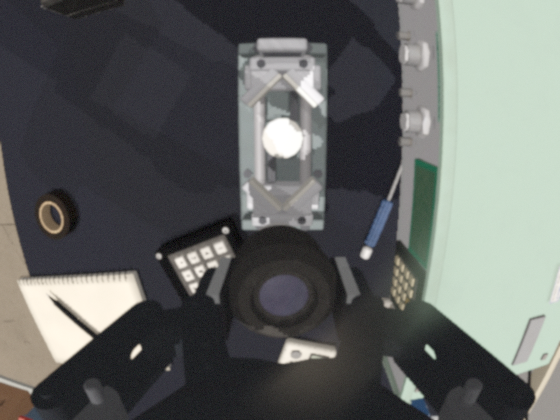

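The seat disc is clear at (283,137). The V roots are at (284,73) and (285,208).

```bash
python3 - <<'E'
from h import *
import pickle
q,d,C=pickle.load(open("w3.pkl","rb"));P=cloud("wrist",d,C)
g=q.min(2);m=np.zeros_like(g);m[110:165,255:312]=g[110:165,255:312]>170
n,l,st,c=cv2.connectedComponentsWithStats(m);i=1+st[1:,4].argmax();vs,us=np.nonzero(l==i)
e=cv2.fitEllipse(cv2.findContours((l==i).astype(np.uint8),0,2)[0][0]);print("seat",st[i],c[i],e,plane("wrist",e[0],.042,C),np.nanmedian(P[l==i],0))
E=lambda a,z:plane("wrist",a,z,C)[0]
w=[E((e[0][0]-e[1][0]/2,e[0][1]),.042),E((e[0][0]+e[1][0]/2,e[0][1]),.042)];print("diam",w[1]-w[0])
a,b=E((284,73),.094),E((285,208),.094);print("roots",a,b,(a+b)/2,b-a)
X,Y,Z=P[...,0],P[...,1],P[...,2]
m=(Z>.1)&(Z<.125)&(abs(X-.56)<.03)&(Y>-.26);print("plate",P[m].mean(0),P[m].min(0),P[m].max(0))
p1,d1,C1=pickle.load(open("w2.pkl","rb"))
g=p1.min(2);m=np.zeros_like(g);m[195:240,438:475]=g[195:240,438:475]>190
n,l,st,c=cv2.connectedComponentsWithStats(m);i=1+st[1:,4].argmax();e2=cv2.fitEllipse(cv2.findContours((l==i).astype(np.uint8),0,2)[0][0]);print("w2 seat",st[i],e2)
print("tri",tri([("wrist",e[0],C),("wrist",e2[0],C1)]),plane("wrist",e2[0],.042,C1))
E
```

```text
seat [ 255  110   55   55 1906] [279.12644281 138.15844701] ((279.6650695800781, 137.7007293701172), (44.02429962158203, 60.38618850708008), 106.0351333618164) [[ 0.55666695 -0.2921081   0.042     ]] [ 0.55628273 -0.29275229  0.04286847]
diam [ 0.03680325 -0.00123382  0.        ]
roots [ 0.5617021  -0.24438293  0.094     ] [ 0.55944423 -0.33815634  0.094     ] [ 0.56057316 -0.29126964  0.094     ] [-0.00225787 -0.09377341  0.        ]
plate [ 0.56076603 -0.23088789  0.11587771] [ 0.54592673 -0.23455577  0.10007578] [ 0.5760183  -0.22542448  0.12173171]
w2 seat [443 195  32  45 755] ((458.07513427734375, 216.63768005371094), (28.240449905395508, 40.19248962402344), 18.036632537841797)
tri [ 0.55698438 -0.29099614  0.05181267] [[ 0.56318358 -0.29396241  0.042     ]]
```

```bash
python3 - <<'E'
from h import *
import pickle
o=[]
for f,r0,r1,c0,c1,ths in(("w3",105,170,250,315,(205,220,235)),("w2",192,245,435,480,(205,220,235))):
    q,d,C=pickle.load(open(f+".pkl","rb"));g=q.min(2)
    for th in ths:
        m=np.zeros_like(g);m[r0:r1,c0:c1]=g[r0:r1,c0:c1]>th
        m=cv2.morphologyEx(m,cv2.MORPH_OPEN,np.ones((5,5),np.uint8))
        n,l,st,c=cv2.connectedComponentsWithStats(m)
        if n<2: continue
        i=1+st[1:,4].argmax();e=cv2.fitEllipse(cv2.findContours((l==i).astype(np.uint8),0,2)[0][0])
        print(f,th,st[i],np.round(e[0],1),np.round(e[1],1),plane("wrist",e[0],.042,C))
E
```

```text
w3 205 [ 263  119   45   38 1191] [282.3 137.9] [35.3 41.9] [[ 0.55884492 -0.29233357  0.042     ]]
w3 220 [ 263  119   39   38 1101] [281.7 137.9] [34.6 38.9] [[ 0.55833738 -0.29232888  0.042     ]]
w3 235 [ 264  119   38   37 1025] [281.9 137.6] [32.8 38.3] [[ 0.55856682 -0.2920785   0.042     ]]
w2 205 [443 192  34  38 699] [457.8 213.2] [24.  40.6] [[ 0.56226844 -0.29009084  0.042     ]]
w2 220 [444 203  24  26 504] [455.  215.8] [23.1 26.5] [[ 0.55899846 -0.29280215  0.042     ]]
```

>>> {"fn": "arm_command", "kwargs": {"plan": [0,0,0,1,27,0,1,0,0,0,1,26,0,1,0,0,0,0,0,-30,1,0,0,0,0,0,-30,1,0,0,0,0,0,-20,1,0,0,0,0,0,-10,1,0,0,0,0,0,0,1,0,0,0,0,0,0,1]}}

```text
time: 11.15
tool_pos: [0.5587, -0.2947, 0.106]
ee_rot: [3.141, 0.001, 1.537]
wrist_force: [-0.5, 1.1, -1.5]
opening: 0.0446
gripper_force: 62.2
```

```bash
python3 - <<'E'
from h import *
s=get_state();print(s["tool_pos"],s["ee_rot"],s["wrist_force"],s["wrist_torque"])
E
```

```text
[ 0.55872193 -0.29474041  0.10597877] [3.14069888e+00 5.33181877e-04 1.53749178e+00] [-0.45840696  1.05916431 -1.54067319] [-0.02726925  0.01644779 -0.03323544]
```

>>> {"fn": "arm_command", "kwargs": {"plan": [0,0,0,0,1,-7,1,0,0,0,0,0,-5,1,0,0,0,0,0,0,1]}}

```text
time: 11.45
tool_pos: [0.5583, -0.2932, 0.0927]
ee_rot: [-3.141, -0.0, 1.538]
wrist_force: [-0.0, -0.5, -1.8]
opening: 0.045
gripper_force: 62.3
```

>>> {"fn": "arm_command", "kwargs": {"plan": [0,0,0,0,0,-1,1,0,0,0,0,0,-1,1,0,0,0,0,0,0,1]}}

```text
time: 11.75
tool_pos: [0.5587, -0.2935, 0.0911]
ee_rot: [-3.142, 0.0, 1.538]
wrist_force: [-0.5, -0.5, -1.3]
opening: 0.045
gripper_force: 62.3
```

>>> {"fn": "arm_command", "kwargs": {"plan": [0,0,0,0,0,-0.5,1,0,0,0,0,0,-0.5,1,0,0,0,0,0,0,1]}}

```text
time: 12.05
tool_pos: [0.5588, -0.2936, 0.0905]
ee_rot: [3.141, 0.0, 1.538]
wrist_force: [-0.2, 0.3, 0.4]
opening: 0.0449
gripper_force: 62.5
```

>>> {"fn": "arm_command", "kwargs": {"plan": [0,0,0,0,0,-0.5,1,0,0,0,0,0,0,1]}}

```text
time: 12.25
tool_pos: [0.5589, -0.2937, 0.0904]
ee_rot: [3.141, 0.0, 1.538]
wrist_force: [-1.8, 0.5, 3.6]
opening: 0.0447
gripper_force: 62.8
```

>>> {"fn": "arm_command", "kwargs": {"plan": [0,0,0,0,0,0.4,1,0,0,0,0,0,0,0.44,0,0,0,0,0,0,0.42,0,0,0,0,0,0,0.4,0,0,0,0,0,0,0.35,0,0,0,0,0,0,0.25,0,0,0,0,0,0,0.1,0,0,0,0,0,0,0,0,0,0,0,0,0,0]}}

```text
time: 13.15
tool_pos: [0.5587, -0.2935, 0.09]
ee_rot: [3.141, 0.0, 1.538]
wrist_force: [1.2, -0.8, 0.2]
opening: 0.0851
gripper_force: 0.0
```

```bash
python3 - <<'E'
from h import *
import pickle
C=cal("wrist");s=get_state();q,dw=optics.camera("wrist");pickle.dump((q,dw,C),open("w4.pkl","wb"))
cv2.imwrite("pics/w4.png",q);print(s["tool_pos"],s["ee_rot"],s["opening"],s["wrist_force"])
p,d=optics.camera("scene");cv2.imwrite("pics/s4.png",p)
E
```

```text
[ 0.55869925 -0.293489    0.09002759] [3.14148061e+00 4.44144437e-05 1.53776240e+00] 0.08507579090337704 [ 1.16078773 -0.75935735  0.1584253 ]
```

>>> {"fn": "arm_command", "kwargs": {"plan": [0,0,0,0,0,10,0,0,0,0,0,0,30,0,0,0,0,0,0,45,0,0,0,0,0,0,45,0,0,0,0,0,-20,20,0.5,0,0,0,0,-20,0,1,0,0,0,0,0,0,1,0,0,0,0,0,0,1]}}

```text
time: 14.05
tool_pos: [0.5574, -0.3333, 0.2382]
ee_rot: [-3.139, -0.002, 1.536]
wrist_force: [-0.6, 0.0, 0.1]
opening: 0.028
gripper_force: 0.0
```

```bash
python3 - <<'E'
from h import *
import pickle
C=cal("wrist");s=get_state();q,dw=optics.camera("wrist");pickle.dump((q,dw,C),open("w5.pkl","wb"))
print(s["tool_pos"],s["opening"],s["wrist_force"])
P=cloud("wrist",dw,C);X,Y,Z=P[...,0],P[...,1],P[...,2]
m=(np.hypot(X-.559,Y+.292)<.03)&(Z>.083)&(Z<.103)&(q.max(2)<130)
Q=P[m];print(m.sum(),(Q.min(0)+Q.max(0))/2,Q.max(0)-Q.min(0),Q.mean(0))
n,l,st,c=cv2.connectedComponentsWithStats(m.astype(np.uint8));i=1+st[1:,4].argmax();print(st[i],c[i])
e=cv2.fitEllipse(cv2.findContours((l==i).astype(np.uint8),0,2)[0][0]);print(e,plane("wrist",e[0],.092,C),plane("wrist",e[0],.097,C))
u,v=map(int,e[0]);a=cv2.resize(q[max(v-70,0):v+70,u-70:u+70],(400,400),interpolation=2)
p,d=optics.camera("scene");b=cv2.resize(p[150:250,275:375],(400,400),interpolation=2);cv2.imwrite("pics/w5.png",np.hstack([a,b]))
E
```

```text
[ 0.55744783 -0.33334161  0.2381564 ] 0.027984299019620896 [-0.60209198  0.02358911  0.10104018]
2595 [ 0.55738903 -0.29173719  0.0938406 ] [0.04728866 0.04709621 0.01382847] [ 0.55718571 -0.29122627  0.09623947]
[ 251  126   58   57 2595] [279.05086705 154.07707129]
((278.99853515625, 154.05886840820312), (56.48330307006836, 57.23698806762695), 74.88471984863281) [[ 0.55708284 -0.29169206  0.092     ]] [[ 0.55716783 -0.29109084  0.097     ]]
```

View pics/w5.png

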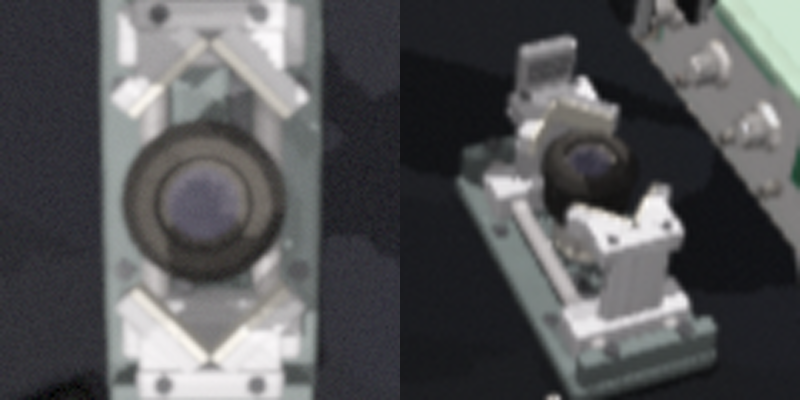

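The eyepiece stands upright on the seat about 1–2 mm toward -x, well inside both V mouths, so the jaws can centre it. Next I'll go to the outer side of the plate.

>>> {"fn": "arm_command", "kwargs": {"plan": [0,0,0,2,45,0,1,0,0,0,2,45,0,1,0,0,0,0,45,0,1,0,0,0,0,0,-40,1,0,0,0,0,0,-40,1,0,0,0,0,0,-35,1,0,0,0,0,0,-5,1,0,0,0,0,0,0,1,0,0,0,0,0,0,1]}}

```text
time: 15.05
tool_pos: [0.5639, -0.1988, 0.1214]
ee_rot: [3.139, 0.001, 1.538]
wrist_force: [-0.1, -0.5, 0.5]
opening: 0.0001
gripper_force: 0.0
```

>>> {"fn": "arm_command", "kwargs": {"plan": [0,0,0,0,-2,0,1,0,0,0,0,-2,0,1,0,0,0,0,-2,0,1,0,0,0,0,-2,0,1,0,0,0,0,-1,0,1,0,0,0,0,-1,0,1,0,0,0,0,-1,0,1,0,0,0,0,-1,0,1]}}

```text
time: 15.85
tool_pos: [0.5626, -0.2105, 0.1199]
ee_rot: [-3.141, -0.0, 1.538]
wrist_force: [-0.0, -0.1, 0.9]
opening: 0.0
gripper_force: 0.0
```

>>> {"fn": "arm_command", "kwargs": {"plan": [0,0,0,0,-1,0,1,0,0,0,0,-1,0,1,0,0,0,0,-1,0,1,0,0,0,0,-1,0,1,0,0,0,0,-1,0,1,0,0,0,0,-1,0,1]}}

```text
time: 16.45
tool_pos: [0.5626, -0.2145, 0.12]
ee_rot: [-3.141, -0.004, 1.537]
wrist_force: [0.0, 6.4, 2.4]
opening: -0.0003
gripper_force: 3.1
```

>>> {"fn": "arm_command", "kwargs": {"plan": [0,0,0,0,-0.5,0,1,0,0,0,0,-0.5,0,1,0,0,0,0,-0.5,0,1,0,0,0,0,-0.5,0,1,0,0,0,0,-0.5,0,1,0,0,0,0,-0.5,0,1]}}

```text
time: 17.05
tool_pos: [0.5625, -0.2174, 0.12]
ee_rot: [-3.141, -0.004, 1.537]
wrist_force: [0.4, 6.2, 1.9]
opening: 0.0005
gripper_force: 3.1
```

>>> {"fn": "arm_command", "kwargs": {"plan": [0,0,0,0,-0.5,0,1,0,0,0,0,-0.5,0,1,0,0,0,0,-0.5,0,1,0,0,0,0,-0.5,0,1]}}

```text
time: 17.45
tool_pos: [0.5625, -0.2194, 0.12]
ee_rot: [-3.14, -0.004, 1.537]
wrist_force: [-0.7, 6.7, 2.8]
opening: -0.0003
gripper_force: 3.1
```

>>> {"fn": "arm_command", "kwargs": {"plan": [0,0,0,0,-0.5,0,1,0,0,0,0,-0.5,0,1,0,0,0,0,-0.5,0,1,0,0,0,0,-0.5,0,1]}}

```text
time: 17.85
tool_pos: [0.5624, -0.2214, 0.12]
ee_rot: [-3.14, -0.004, 1.537]
wrist_force: [-0.3, 6.3, 2.0]
opening: -0.0003
gripper_force: 3.1
```

>>> {"fn": "arm_command", "kwargs": {"plan": [0,0,0,0,-0.4,0,1,0,0,0,0,-0.4,0,1,0,0,0,0,-0.4,0,1]}}

```text
time: 18.15
tool_pos: [0.5624, -0.2226, 0.12]
ee_rot: [-3.14, -0.004, 1.537]
wrist_force: [-0.9, 5.9, 2.0]
opening: 0.0001
gripper_force: 3.1
```

>>> {"fn": "arm_command", "kwargs": {"plan": [0,0,0,0,-0.4,0,1,0,0,0,0,-0.4,0,1,0,0,0,0,-0.2,0,1]}}

```text
time: 18.45
tool_pos: [0.5623, -0.2236, 0.12]
ee_rot: [-3.14, -0.004, 1.537]
wrist_force: [-0.6, 5.0, 2.6]
opening: -0.0002
gripper_force: 3.0
```

>>> {"fn": "arm_command", "kwargs": {"plan": [0,0,0,0,-0.3,0,1,0,0,0,0,-0.3,0,1,0,0,0,0,-0.2,0,1]}}

```text
time: 18.75
tool_pos: [0.5623, -0.2243, 0.12]
ee_rot: [-3.14, -0.004, 1.537]
wrist_force: [-0.5, 6.3, 2.9]
opening: -0.0001
gripper_force: 3.3
```

>>> {"fn": "arm_command", "kwargs": {"plan": [0,0,0,0,-0.3,0,1,0,0,0,0,-0.3,0,1]}}

```text
time: 18.95
tool_pos: [0.5623, -0.2247, 0.12]
ee_rot: [-3.14, -0.004, 1.537]
wrist_force: [-0.5, 6.4, 2.6]
opening: 0.0002
gripper_force: 3.4
```

>>> {"fn": "arm_command", "kwargs": {"plan": [0,0,0,0,-0.3,0,1,0,0,0,0,-0.3,0,1]}}

```text
time: 19.15
tool_pos: [0.5623, -0.2253, 0.12]
ee_rot: [-3.14, -0.004, 1.537]
wrist_force: [-0.7, 6.7, 3.6]
opening: 0.0003
gripper_force: 3.4
```

>>> {"fn": "arm_command", "kwargs": {"plan": [0,0,0,0,-0.3,0,1,0,0,0,0,-0.3,0,1]}}

```text
time: 19.35
tool_pos: [0.5623, -0.2259, 0.12]
ee_rot: [-3.14, -0.004, 1.537]
wrist_force: [-0.7, 7.2, 3.8]
opening: 0.0002
gripper_force: 3.5
```

>>> {"fn": "arm_command", "kwargs": {"plan": [0,0,0,0,-0.3,0,1,0,0,0,0,-0.3,0,1]}}

```text
time: 19.55
tool_pos: [0.5623, -0.226, 0.12]
ee_rot: [-3.14, -0.005, 1.537]
wrist_force: [-0.9, 8.1, 3.8]
opening: -0.0002
gripper_force: 4.3
```

>>> {"fn": "arm_command", "kwargs": {"plan": [0,0,0,0,-0.3,0,1,0,0,0,0,0,0,1]}}

```text
time: 19.75
tool_pos: [0.5623, -0.2261, 0.12]
ee_rot: [-3.14, -0.006, 1.537]
wrist_force: [0.7, 8.6, 4.2]
opening: 0.0001
gripper_force: 4.3
```

>>> {"fn": "arm_command", "kwargs": {"plan": [0,0,0,0,-0.3,0,1,0,0,0,0,0,0,1]}}

```text
time: 19.95
tool_pos: [0.5623, -0.2261, 0.12]
ee_rot: [-3.14, -0.006, 1.537]
wrist_force: [0.1, 9.5, 2.8]
opening: -0.0001
gripper_force: 4.7
```

>>> {"fn": "arm_command", "kwargs": {"plan": [0,0,0,0,-0.3,0,1,0,0,0,0,0,0,1]}}

```text
time: 20.15
tool_pos: [0.5623, -0.2261, 0.12]
ee_rot: [-3.139, -0.007, 1.537]
wrist_force: [0.1, 10.5, 3.9]
opening: 0.0001
gripper_force: 5.0
```

>>> {"fn": "arm_command", "kwargs": {"plan": [0,0,0,0,-0.3,0,1,0,0,0,0,-0.3,0,1,0,0,0,0,-0.3,0,1,0,0,0,0,0,0,1]}}

```text
time: 20.55
tool_pos: [0.5622, -0.2262, 0.12]
ee_rot: [-3.139, -0.008, 1.537]
wrist_force: [-0.5, 11.3, 5.0]
opening: 0.0
gripper_force: 6.0
```

```bash
python3 - <<'E'
from h import *
s=get_state();print(s["wrist_force"],s["gripper_force"])
E
```

```text
[-0.53232001 11.25302845  5.03858117] 6.024915799498558
```

>>> {"fn": "arm_command", "kwargs": {"plan": [0,0,0,0,-0.3,0,1,0,0,0,0,-0.3,0,1,0,0,0,0,0,0,1]}}

```text
time: 20.85
tool_pos: [0.5622, -0.2262, 0.12]
ee_rot: [-3.139, -0.009, 1.536]
wrist_force: [0.2, 13.4, 5.2]
opening: 0.0001
gripper_force: 6.7
```

>>> {"fn": "arm_command", "kwargs": {"plan": [0,0,0,0,0,0,1]}}

```text
time: 20.95
tool_pos: [0.5623, -0.2263, 0.1201]
ee_rot: [-3.139, -0.009, 1.536]
wrist_force: [0.2, 13.5, 4.7]
opening: -0.0001
gripper_force: 6.7
```

>>> {"fn": "arm_command", "kwargs": {"plan": [0,0,0,0,0,0,1]}}

```text
time: 21.05
tool_pos: [0.5622, -0.2263, 0.12]
ee_rot: [-3.139, -0.009, 1.536]
wrist_force: [0.5, 14.1, 4.2]
opening: 0.0002
gripper_force: 6.7
```

>>> {"fn": "arm_command", "kwargs": {"plan": [0,0,0,0,-0.3,0,1,0,0,0,0,0,0,1,0,0,0,0,0,0,1]}}

```text
time: 21.35
tool_pos: [0.5622, -0.2263, 0.12]
ee_rot: [-3.139, -0.009, 1.536]
wrist_force: [0.4, 13.2, 5.6]
opening: 0.0004
gripper_force: 7.0
```

>>> {"fn": "arm_command", "kwargs": {"plan": [0,0,0,0,1,0,1,0,0,0,0,2,0,1,0,0,0,0,4,0,1,0,0,0,0,8,0,1,0,0,0,0,15,0,1,0,0,0,0,0,40,1,0,0,0,0,0,45,1,0,0,0,0,-20,40,1,0,0,0,0,-40,0,1,0,0,0,0,-45,0,1,0,0,0,0,0,0,1,0,0,0,0,0,0,1]}}

```text
time: 22.55
tool_pos: [0.5622, -0.3067, 0.2446]
ee_rot: [-3.141, -0.001, 1.536]
wrist_force: [-0.5, 1.7, -0.1]
opening: 0.0001
gripper_force: 0.0
```

```bash
python3 - <<'E'
from h import *
C=cal("wrist");s=get_state();q,dw=optics.camera("wrist")
print(s["tool_pos"],s["wrist_force"])
P=cloud("wrist",dw,C);X,Y,Z=P[...,0],P[...,1],P[...,2]
m=(np.hypot(X-.559,Y+.292)<.03)&(Z>.083)&(Z<.103)&(q.max(2)<130)
n,l,st,c=cv2.connectedComponentsWithStats(m.astype(np.uint8));i=1+st[1:,4].argmax();Q=P[l==i];print(st[i],c[i],(Q.min(0)+Q.max(0))/2,Q.max(0)-Q.min(0),np.percentile(Q[:,2],[10,50,90]))
t=Q[Q[:,2]>.093];A=np.c_[t[:,:2]-t[:,:2].mean(0),np.ones(len(t))];print("top plane slope",np.linalg.lstsq(A,t[:,2],rcond=None)[0])
m=(Z>.104)&(Z<.125)&(abs(X-.56)<.03)&(Y>-.27)&(Y<-.2);print("plate",P[m].mean(0),P[m].min(0),P[m].max(0))
u,v=map(int,c[i]);a=q[max(v-80,0):v+80,u-80:u+80];cv2.imwrite("pics/w6.png",cv2.resize(a,None,fx=3,fy=3))
E
```

```text
[ 0.56224502 -0.30667243  0.24458688] [-0.54602342  1.70700997 -0.11173081]
[ 249  157   55   55 2337] [276.14077878 184.02866923] [ 0.55852432 -0.2937626   0.09211916] [0.04690662 0.05050676 0.01723935] [0.09420057 0.09640569 0.09887472]
top plane slope [-0.01919255 -0.00500583  0.09660856]
plate [ 0.56089078 -0.24161481  0.11863722] [ 0.54570508 -0.24617734  0.11040792] [ 0.57546214 -0.23719852  0.12148509]
```

```bash
python3 -c "
from workcell import job
print(job.hand_in())"
```

```text
the job is handed in; nothing more can be done
None
```

The job is handed in: the jaws were drawn fully apart, and the eyepiece was stood on the seat and released. The jaws were then closed on it with about 14 N at the plate; after I let go it read upright and centred to 1–2 mm, and the plate had not sprung back.

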